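# Close up the drill case

## Robot

A 6-joint arm with a two-finger parallel gripper is mounted at the origin on the work surface. World frame = base frame: x ahead of the robot, y to its left, z up, the work surface at z = 0. Lengths are in mm, angles in rad, forces in N, time in s.
With the tool pointing down it reaches from about 350 to 850 mm from the base axis. Payload 8.1 kg.
Tool frame: the origin (TCP) lies at the very end of the fingers, on their centre line; the grasp point (between the pads) lies ctrl.grip_point_offset behind it (ctrl.grip_point_offset is the distance from the TCP to the grasp point, in mm); z points along the fingers, y is the line along which they close (so a half turn about z gives the same grasp; the last joint's range is limited). The gripper opens to 93 mm and grips with 3 to 60 N. Pads are 15 mm wide; open, the fingers measure 128 mm over their backs; the gripper's body (75 mm by 188 mm) begins 65 mm behind the grasp point.
Start: joints at [-1.339, 0.13, 1.488, -0, 1.523, -0.085], TCP at [186.937, -570.14, 218.635] pointing down, gripper open.
Joint ranges: [-2.96, 2.96], [-0.89, 2.26], [0.02, 2.5], [-1.34, 4.48], [0, 2.73], [-2.66, 2.66]. Speed limits (rad/s): [2.39, 2.39, 2.79, 3.14, 3.14, 3.14].

## Interface

Orientations are given as a unit quaternion [w, x, y, z].
In Python, from rig import ctrl gives the robot as it stands.
- The arm moves only by the shell command python3 steer.py 'ROWS' [OPENING] [FORCE]. ROWS is a JSON list of rows, 1 to 5 of them, each an object with the fields dx, dy, dz (the shift in units of 100 mm), wx, wy, wz (a rotation vector in units of 0.05 rad); a field left out counts as zero; each row is the pose to reach, as a shift and turn from the pose commanded when the command began, along the tool's axes at that moment; what a row does not reach only later rows make up. A row lasts 1/10 s, in which the tool goes at most 50 mm and 0.15 rad, less where a joint would pass 70% of its speed; a pose out of reach is approached as far as the arm can. OPENING is the opening from 0.0 (shut) to 1.0 (fully open), set as the command begins (- or left out keeps the last). The fingers move at their own pace and stop on an object; FORCE is the grip in N (left out, the last holds). Time passes only in rows, so rows that do not move let the fingers close. It prints the time, the measured TCP pose, the force, the opening and the grip force at its end. Input that does not fit is refused with a message, and nothing moves.
- ctrl.observe(): the state, without advancing time (a new reading comes with each control period).
- ctrl.get_image(name): name is "scene" or "top" or "wrist"; returns a dict with "img" (400x640x3 uint8, red, green, blue), "intrinsics" (3x3 intrinsics, pixels), "extrinsics" (4x4, takes a point from camera to world coordinates). Camera axes: x right, y up, looking along -z (the intrinsics and any distortion apply to the point x, -y, -z); pixel columns grow to the right and rows downward; lengths in mm; the calibration is good to about 2 mm. A picture is of the moment at which its call begins. There is no depth.
- ctrl.finish_job(): hands the job in; it is judged then, once.
The state is a dict: "time": time; "joints": joint angles; "qvel": joint speeds; "joint_torque": joint torques, N m; "eef_pos": TCP position; "tool_rot": TCP orientation; "wrist_force": force on the tool from outside, world axes, zero at the start; "wrist_torque": the same for the moment, N m; "finger_gap": opening from 0.0 (shut) to 1.0 (fully open); "grip_force": force on a finger pad.
Only numpy, scipy, OpenCV 4.12 (cv2) and the standard library are available. Lean on these libraries where they do the work, as an engineer would, in place of code of your own. Each camera call takes 0.05 s, during which the arm holds its last target. There are 200 camera calls.

## Task

Pack up the open twist-drill case on the bench: with the fingertips push the upright drill holder over until it lies down flat in the case, and only then swing the cover over it and press it fully shut, without letting it slam. Nothing needs gripping: do not lift the case or shove it along the bench, leave the things around it where they are, and finish clear of everything.

Things in the scene. Friction and masses are not known exactly. Their poses are not given: they have to be found in the camera images.
- case: Sheet-steel twist-drill case, loose on the bench (2.9 kg in all; does not slip under 10 N). Origin: centre of its underside. Tray 190 mm along its x, 200 along its y, 50 high. Own +x runs from its front (clasp) to its back (cover hinge), z up. Yaw 0.65 to 2.2: the front faces the robot's right, turned more or less, and the cover stands on the left.
- holder (a joint): Angle (rad) of the drill holder: flat steel panel 186 mm wide, 105 from hinge to free edge, 3 thick, drills on the side facing the cover, sticking out up to 36 past the edge. 0 = flat in the tray (smooth back up, 48 above the bench), 1.52 = upright at the case's front, smooth back to the front. Folds towards the case's +x about its y. Stiff: stays anywhere; takes about 5 N at 85 mm from the hinge.
- holder_hinge (a point): Middle of the holder's hinge line: on the case, 83 mm in front of its centre, 45 mm above its underside.
- holder_edge (a point): Middle of the free edge of the holder panel, on its smooth back: 105 mm from the hinge line and 3 mm off the hinge plane.
- cover (a joint): Angle (rad) of the cover: steel lid 202 mm wide, 192 from hinge to front edge, 23 deep, hollow towards the tray. 0 = fully shut (top 73.5 above the bench), 1.57 = straight up, more = leaning back; stops at 2.0. Turns about the case's y at the back rim. Stiff: stays anywhere; takes about 5 N at 165 mm from the hinge. Thumb lip, 50 wide, sticks out 8 at mid front edge.
- cover_hinge (a point): Middle of the cover's hinge line: on the case, 95 mm behind its centre, 50.5 mm above its underside.
- cover_edge (a point): Middle of the cover's front edge on its outer face: 192 mm from the hinge line and 23 mm off the hinge plane (outward).
- oil: yellow cutting-oil bottle, 54 mm across, 140 tall, standing beside the case; origin under its centre
- tin: open aluminium tin, 66 mm across, 65 tall, standing beside the case; origin under its centre
- chuck_key: T-shaped drill chuck key lying beside the case, 80 mm long, 18 tall; origin under its shank
- screwdriver: screwdriver lying on the bench to the right; origin under it
- hammer: hammer lying on the bench to the right; origin under it
- wrench: spanner lying on the bench to the left; origin under it
- tape: black tape measure 72 x 36 x 66 mm standing on the bench to the left; origin under its centre

How it is judged:
By the outcome, as a careful person would: the job done as asked, in the order asked, and still so for the second after the job is handed in, with the robot touching nothing.
It also fails if it takes over 58 s, if anything falls off the work surface, if the arm or the gripper's body presses on something with over 40 N, if the wrist force passes 120 N, or if a joint passes its speed limit or range.

## Working session

There is one attempt and no reset: what is moved stays moved. The work goes in short steps, Python scripts to look and compute and a shell command to move; the robot and the scene stay as the last step left them, time stands still between calls to the robot, and variables do not carry over. Pictures are saved under pics/ and viewed, at most 10 in all, crops included, and the job is handed in when it is done.

```bash
ls; mkdir -p pics; python3 - <<'E'
from rig import ctrl
import cv2,pickle
d={}
for n in("scene","top"):
    r=ctrl.get_image(n);d[n]=r
    cv2.imwrite(f"pics/{n}0.png",cv2.cvtColor(r["img"],cv2.COLOR_RGB2BGR))
pickle.dump(d,open("im0.pkl","wb"))
s=ctrl.observe();print(s["eef_pos"],s["tool_rot"],s["finger_gap"],s["time"],ctrl.grip_point_offset)
E
```

```text
pics
rig.py
steer.py
[ 186.82286461 -569.62812835  217.71188463] [-8.24515788e-04  9.87481017e-01  1.57735713e-01 -7.15028819e-05] 0.9996181518763435 0.1 18.8
```

View pics/scene0.png

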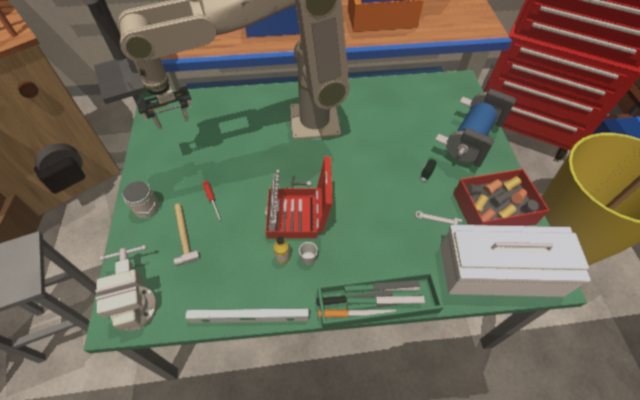

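View pics/top0.png

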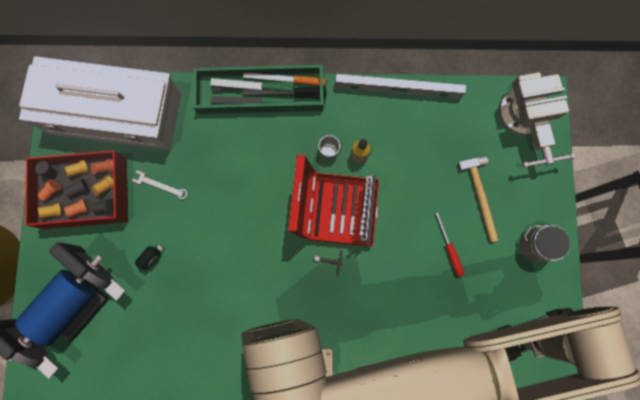

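The case sits near (337,208) in the top view, with the cover on the left, the holder on the right, the bottle and tin behind it, and the chuck key in front. Next I'll zoom in on it.

```bash
python3 - <<'E'
import cv2,pickle,numpy as np
d=pickle.load(open("im0.pkl","rb"))
for n in d: print(n,d[n]["intrinsics"].tolist(),np.round(d[n]["extrinsics"],4).tolist(),[k for k in d[n]])
a=d["top"]["img"][120:280,275:405,::-1];b=d["scene"]["img"][145:275,255:345,::-1]
a=cv2.resize(a,None,fx=3.5,fy=3.5,interpolation=cv2.INTER_CUBIC)[:560]
b=cv2.resize(b,None,fx=3.8,fy=4.3,interpolation=cv2.INTER_CUBIC)
o=np.zeros((560,800,3),np.uint8);o[:,:455]=a;o[:559,458:800]=b[:559]
cv2.imwrite("pics/z.png",o)
E
```

```text
scene [[393.59037128216664, 0.0, 310.4129060962715], [0.0, 393.59037128216664, 206.72716999096235], [0.0, 0.0, 1.0]] [[0.0914, -0.8316, 0.5479, 1345.0712], [0.9958, 0.0805, -0.0438, -131.5546], [-0.0077, 0.5496, 0.8354, 1315.8972], [0.0, 0.0, 0.0, 1.0]] ['img', 'intrinsics', 'extrinsics']
top [[510.64452220490296, 0.0, 311.7190838303977], [0.0, 510.64452220490296, 201.0680172597212], [0.0, 0.0, 1.0]] [[0.0158, 0.9862, -0.165, 287.1865], [-0.9998, 0.0141, -0.0119, -63.1353], [-0.0094, 0.1652, 0.9862, 1549.2526], [0.0, 0.0, 0.0, 1.0]] ['img', 'intrinsics', 'extrinsics']
```

View pics/z.png

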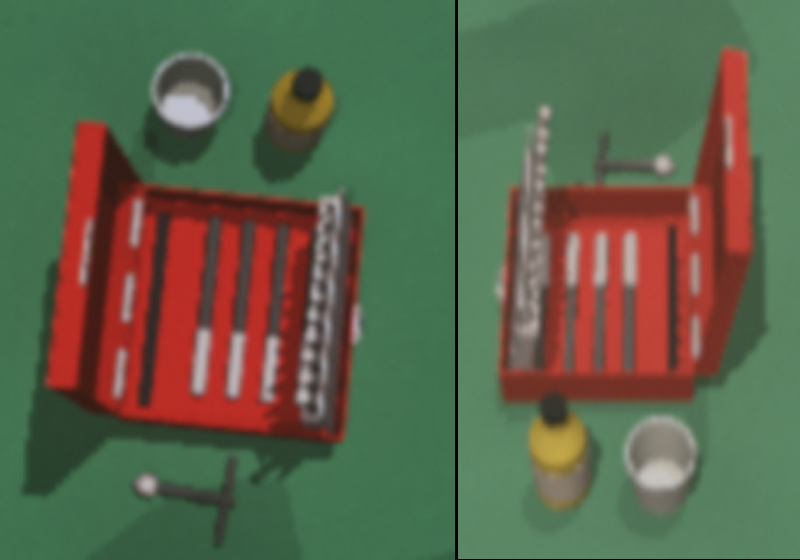

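```bash
cat > geo.py <<'E'
import numpy as np
def proj(r,P):
    E=r["extrinsics"];K=r["intrinsics"];c=(np.atleast_2d(P)-E[:3,3])@E[:3,:3]
    p=(c*[1,-1,-1])@K.T;return p[:,:2]/p[:,2:]
def ray(r,u,v,z):
    E=r["extrinsics"];K=r["intrinsics"];d=np.linalg.inv(K)@[u,v,1]*[1,-1,-1];d=E[:3,:3]@d
    return E[:3,3]+d*(z-E[2,3])/d[2]
def world(p,P):
    c,s=np.cos(p[2]),np.sin(p[2]);P=np.atleast_2d(P)
    return P@np.array([[c,s,0],[-s,c,0],[0,0,1]])+[p[0],p[1],0]
def cover(a,l,y,o): # case frame: l from hinge, o outward
    return [95-l*np.cos(a)+o*np.sin(a),y,50.5+l*np.sin(a)+o*np.cos(a)]
def holder(h,l,y,o): # o: off plane towards smooth back (up when flat)
    return [-83+l*np.cos(h)-o*np.sin(h),y,45+l*np.sin(h)+o*np.cos(h)]
E
python3 - <<'E'
import pickle
from geo import *
from scipy.optimize import least_squares
d=pickle.load(open("im0.pkl","rb"))
T=lambda u,v:(u/3.5+275,v/3.5+120)
S=lambda u,v:((u-458)/3.8+255,v/4.3+145)
obs=[("top",T(362,207),lambda a,h:[-95,-100,50]),("top",T(343,440),lambda a,h:[-95,100,50]),
("top",T(78,123),lambda a,h:cover(a,192,-101,23)),("top",T(48,385),lambda a,h:cover(a,192,101,23)),
("top",T(105,125),lambda a,h:cover(a,192,-101,0)),("top",T(75,390),lambda a,h:cover(a,192,101,0)),
("scene",S(503,375),lambda a,h:[-95,-100,50]),("scene",S(512,187),lambda a,h:[-95,100,50]),("scene",S(695,375),lambda a,h:[95,-100,50]),
("scene",S(748,50),lambda a,h:cover(a,192,101,23)),("scene",S(750,248),lambda a,h:cover(a,192,-101,23)),("scene",S(725,50),lambda a,h:cover(a,192,101,0))]
f=lambda p:np.concatenate([proj(d[n],world(p,g(p[3],1.52)))[0]-q for n,q,g in obs])
x0=ray(d["top"],340,208,30);s=least_squares(f,[x0[0],x0[1],1.6,1.6],x_scale=[10,10,.1,.1],loss="soft_l1")
print(s.x);print(np.round(f(s.x).reshape(-1,2),1))
p=s.x[:3];np.save("case.npy",s.x)
for n,l in(("hinge",0),("edge",105)): print(n,world(p,holder(1.52,l,0,3)))
for n,uv,z in(("tin",(191/3.5+275,90/3.5+120),65),("oil",(308/3.5+275,85/3.5+120),140),("keyball",(147/3.5+275,485/3.5+120),9),("keyT",(225/3.5+275,500/3.5+120),9)):
    w=ray(d["top"],*uv,z);c,sn=np.cos(p[2]),np.sin(p[2]);e=w[:2]-p[:2];print(n,w,"case",e@[c,sn],e@[-sn,c])
E
```

```text
[ 517.18573078 -137.65334105    1.48077124    1.70069733]
[[-0.8 -0.3]
 [-1.2 -0.4]
 [-1.  -0.5]
 [-1.   0.2]
 [-0.1 -0.5]
 [-0.  -0.4]
 [-1.5 -0.7]
 [-0.8 -0.7]
 [-0.7 -0.9]
 [-1.6 -0.4]
 [-0.4  0.4]
 [-1.9 -0.9]]
hinge [[ 509.45437492 -223.30122827   45.15232345]]
edge [[ 509.9336795  -217.99149665  150.01688857]]
tin [704.66744936 -96.11272188  65.        ] case 58.22766820083357 -182.98785887873652
oil [ 689.0301277  -189.59334861  140.        ] case -36.28025714338504 -175.81809940966505
keyball [370.12648477 -63.15972179   9.        ] case 60.970810103766965 153.16096585607553
keyT [ 358.37295476 -130.1007903     9.        ] case -6.755862948410738 158.8486612006287
```

```bash
cat > togo.py <<'E'
# togo.py cx cy z : shift & turn in tool axes to case-frame point, tool x = case x, z down
import sys
from geo import *
from rig import ctrl
from scipy.spatial.transform import Rotation as R
p=np.load("case.npy");s=ctrl.observe();r=s["tool_rot"];Rt=R.from_quat([*r[1:],r[0]])
c,sn=np.cos(p[2]),np.sin(p[2]);G=R.from_matrix(np.array([[c,sn,0],[sn,-c,0],[0,0,-1]]))
t=world(p,[float(v) for v in sys.argv[1:4]])[0]
e=s["eef_pos"]-[p[0],p[1],0]
print("t",round(s["time"],2),"case pos",np.round([e[0]*c+e[1]*sn,-e[0]*sn+e[1]*c,e[2]],1),"togo",np.round(Rt.inv().apply(t-s["eef_pos"]),1),np.round((Rt.inv()*G).as_rotvec(),3),"F",np.round(s["wrist_force"],1))
E
python3 togo.py -130 0 218
```

```text
t 0.1 case pos [-459.9  290.2  217.7] togo [ 3.971e+02 -1.882e+02  1.000e-01] [-1.000e-03 -1.000e-03 -1.164e+00] F [ 0.2  0.3 -0.4]
```

Units first: shifts go in units of 100 mm and turns go in units of 0.05 rad. So 200 mm is 2, 165 mm is 1.65, -0.6 rad is -12.

```bash
python3 steer.py '[{"dx":0.3,"dy":-0.14,"wz":-2},{"dx":0.75,"dy":-0.35,"wz":-4.4},{"dx":1.2,"dy":-0.57,"wz":-7.2},{"dx":1.65,"dy":-0.78,"wz":-10},{"dx":2,"dy":-0.94,"wz":-12}]' 0 20; python3 togo.py -130 0 218
```

```text
time: 0.6
eef_pos: [349.1, -416.2, 218.2]
tool_rot: [-0.0, 0.895, 0.445, 0.0]
wrist_force: [0.2, -0.9, 0.2]
finger_gap: 0.623
grip_force: 0.0
t 0.6 case pos [-292.6  142.3  218.2] togo [213.2  34.7   0.4] [-0.    -0.001 -0.558] F [ 0.2 -0.9  0.2]
```

Scaled: 204 mm is 2.04, 180 mm is 1.8, -0.56 rad is -11.2.

```bash
python3 steer.py '[{"dx":0.45,"dy":0.07,"wz":-2.4},{"dx":0.9,"dy":0.14,"wz":-5},{"dx":1.35,"dy":0.21,"wz":-7.4},{"dx":1.8,"dy":0.29,"wz":-9.6},{"dx":2.04,"dy":0.33,"wz":-11.2}]'; python3 steer.py '[{}]'; python3 togo.py -125 0 130
```

```text
time: 1.1
eef_pos: [499.9, -273.7, 218.2]
tool_rot: [-0.0, 0.737, 0.676, 0.0]
wrist_force: [-0.8, 0.6, 0.1]
finger_gap: 0.193
grip_force: 0.0
time: 1.2
eef_pos: [499.8, -273.9, 218.0]
tool_rot: [-0.001, 0.737, 0.675, 0.0]
wrist_force: [-0.5, -0.6, 0.6]
finger_gap: 0.103
grip_force: 0.0
t 1.2 case pos [-137.2    5.1  218. ] togo [12.1  5.1 88. ] [-0.    -0.001  0.002] F [-0.5 -0.6  0.6]
```

Scaled: 88 mm is 0.88, 75 mm is 0.75.

```bash
python3 steer.py '[{"dx":0.04,"dy":0.02,"dz":0.25},{"dx":0.08,"dy":0.04,"dz":0.5},{"dx":0.11,"dy":0.05,"dz":0.75},{"dx":0.12,"dy":0.05,"dz":0.88},{"dx":0.12,"dy":0.05,"dz":0.88}]'; python3 - <<'E'
from rig import ctrl
import cv2,numpy as np
a=ctrl.get_image("top")["img"][120:280,275:405,::-1];b=ctrl.get_image("scene")["img"][145:275,255:345,::-1]
a=cv2.resize(a,None,fx=3.5,fy=3.5,interpolation=cv2.INTER_CUBIC)
b=cv2.resize(b,None,fx=3.8,fy=4.3,interpolation=cv2.INTER_CUBIC)
o=np.zeros((560,800,3),np.uint8);o[:,:455]=a;o[:559,458:800]=b[:559]
cv2.imwrite("pics/z1.png",o)
E
```

```text
time: 1.7
eef_pos: [502.1, -264.8, 128.1]
tool_rot: [-0.002, 0.74, 0.673, -0.001]
wrist_force: [-0.2, 0.0, 0.5]
finger_gap: 0.005
grip_force: 0.0
```

View pics/z1.png

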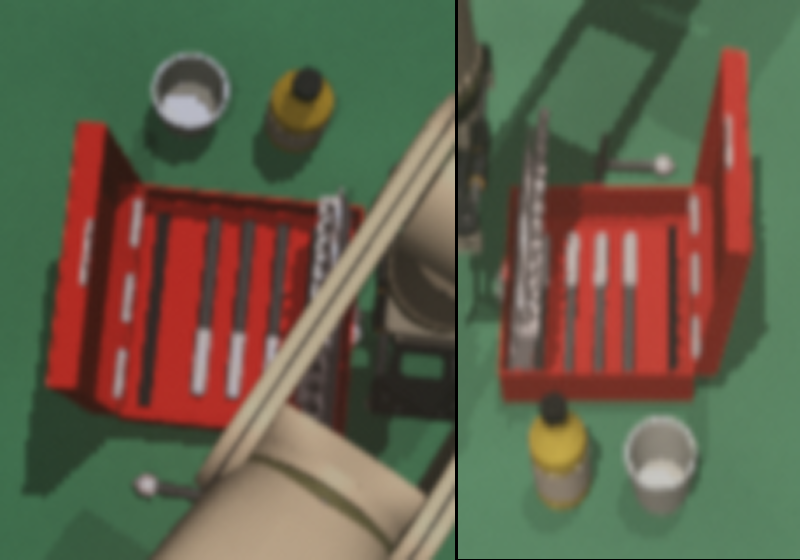

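Scaled: 10 mm is 0.1, -2 mm is -0.02.

```bash
python3 steer.py '[{"dx":0.1,"dz":-0.01},{"dx":0.18,"dz":-0.02},{"dx":0.24,"dz":-0.02},{"dx":0.28,"dz":-0.02},{"dx":0.31,"dz":-0.02}]'; python3 togo.py -89.2 0 130;python3 steer.py '[{"dx":0.02},{"dx":0.04},{"dx":0.06},{"dx":0.08},{"dx":0.1}]'; python3 togo.py -70.7 0 127.7
```

```text
time: 2.3
eef_pos: [507.2, -233.8, 132.9]
tool_rot: [0.0, 0.739, 0.673, 0.0]
wrist_force: [-0.3, -0.7, 0.3]
finger_gap: 0.006
grip_force: 0.0
t 2.3 case pos [-96.6   1.3 132.9] togo [7.4 1.2 2.9] [ 0.     0.    -0.003] F [-0.3 -0.7  0.3]
time: 2.8
eef_pos: [507.9, -224.3, 132.6]
tool_rot: [-0.0, 0.74, 0.673, -0.0]
wrist_force: [-0.5, -0.6, -0.5]
finger_gap: 0.007
grip_force: 0.0
t 2.8 case pos [-87.2   1.4 132.6] togo [16.5  1.4  4.9] [-0.    -0.    -0.004] F [-0.5 -0.6 -0.5]
```

```bash
for i in 1; do python3 steer.py '[{"dx":0.02},{"dx":0.04,"dz":0.01},{"dx":0.06,"dz":0.01},{"dx":0.08,"dz":0.02},{"dx":0.1,"dz":0.02}]' | grep -E "pos|wrist"; done; python3 togo.py -70.7 0 127.7; python3 steer.py '[{"dx":0.02,"dz":0.01},{"dx":0.04,"dz":0.01},{"dx":0.06,"dz":0.02},{"dx":0.08,"dz":0.03},{"dx":0.1,"dz":0.03}]' | grep -E "pos|wrist";python3 togo.py -54.6 0 122.1
```

```text
eef_pos: [508.9, -214.9, 130.7]
wrist_force: [-0.2, -4.7, -1.1]
t 3.3 case pos [-77.7   1.3 130.7] togo [7.  1.3 3. ] [ 0.     0.001 -0.004] F [-0.2 -4.7 -1.1]
eef_pos: [510.0, -204.3, 127.6]
wrist_force: [1.0, -4.1, 0.2]
t 3.8 case pos [-67.1   1.2 127.6] togo [12.5  1.1  5.5] [ 0.     0.    -0.004] F [ 1.  -4.1  0.2]
```

Scaled: 16 mm is 0.16, 8 mm is 0.08.

```bash
python3 steer.py '[{"dx":0.04,"dz":0.01},{"dx":0.08,"dz":0.02},{"dx":0.12,"dz":0.04},{"dx":0.16,"dz":0.06},{"dx":0.2,"dz":0.08}]' | grep -E "wrist"; python3 togo.py -36 0 113.4; python3 steer.py '[{"dx":0.04,"dz":0.02},{"dx":0.08,"dz":0.05},{"dx":0.12,"dz":0.09},{"dx":0.16,"dz":0.12},{"dx":0.2,"dz":0.16}]' | grep -E "pos|wrist";python3 togo.py -23.4 0 102.1
```

```text
wrist_force: [-0.6, -3.5, 0.2]
t 4.3 case pos [-46.7   1.4 119.3] togo [10.7  1.4  5.9] [-0.    -0.    -0.004] F [-0.6 -3.5  0.2]
eef_pos: [513.5, -164.3, 103.3]
wrist_force: [-1.6, -2.7, 1.3]
t 4.8 case pos [-26.8   1.2 103.3] togo [3.4 1.2 1.2] [-0.     0.    -0.004] F [-1.6 -2.7  1.3]
```

Scaled: 15 mm is 0.15, 3 mm is 0.03.

```bash
python3 steer.py '[{"dx":0.03,"dz":0.03},{"dx":0.06,"dz":0.07},{"dx":0.09,"dz":0.11},{"dx":0.12,"dz":0.15},{"dx":0.14,"dz":0.19}]' | grep -E "wrist"; python3 togo.py -10 0 73; python3 steer.py '[{"dx":0.02,"dz":0.04},{"dx":0.04,"dz":0.08},{"dx":0.06,"dz":0.12},{"dx":0.07,"dz":0.16},{"dx":0.08,"dz":0.2}]' | grep -E "pos|wrist";python3 togo.py -2 0 48
```

```text
wrist_force: [-0.3, -1.3, 1.9]
t 5.3 case pos [-12.9   1.   84.3] togo [ 2.9  1.  11.3] [ 0.    -0.    -0.004] F [-0.3 -1.3  1.9]
eef_pos: [515.7, -142.5, 64.3]
wrist_force: [0.0, -0.2, 1.0]
t 5.8 case pos [-4.9  1.  64.3] togo [ 2.9  1.  16.3] [ 0.    -0.    -0.004] F [ 0.  -0.2  1. ]
```

Scaled: 1 mm is 0.01, 14 mm is 0.14.

```bash
python3 steer.py '[{"dz":0.03},{"dx":0.01,"dz":0.06},{"dx":0.01,"dz":0.09},{"dx":0.02,"dz":0.12},{"dx":0.02,"dz":0.14}]' | grep -E "wrist"; python3 togo.py -2 0 48; python3 steer.py '[{"dz":0.01},{"dz":0.02},{"dz":0.03}]' | grep -E "pos|wrist";python3 togo.py -2 0 48
```

```text
wrist_force: [-0.1, 1.3, 2.2]
t 6.3 case pos [-3.2  1.1 50.4] togo [1.2 1.1 2.4] [ 0.    -0.    -0.004] F [-0.1  1.3  2.2]
eef_pos: [515.9, -140.7, 48.2]
wrist_force: [-5.5, 4.0, 13.7]
t 6.6 case pos [-3.1  1.  48.2] togo [1.1 1.  0.2] [-0.    -0.    -0.004] F [-5.5  4.  13.7]
```

```bash
python3 steer.py '[{"dz":0.01},{"dz":0.01}]' | grep -E "pos|wrist"; python3 steer.py '[{"dz":-0.1},{"dx":-0.1,"dz":-0.4},{"dx":-0.2,"dz":-0.8},{"dx":-0.3,"dz":-1.2},{"dx":-0.3,"dz":-1.5}]' | grep -E "pos|wrist"; python3 togo.py 190 0 280;  python3 - <<'E'
from rig import ctrl
import cv2,numpy as np
b=ctrl.get_image("scene")["img"][135:265,245:375,::-1]
cv2.imwrite("pics/z2.png",cv2.resize(b,None,fx=4.3,fy=4.3,interpolation=cv2.INTER_CUBIC))
E
```

```text
eef_pos: [515.9, -140.6, 48.2]
wrist_force: [-7.8, 4.0, 15.9]
eef_pos: [513.4, -172.0, 199.8]
wrist_force: [0.7, -0.3, 0.7]
t 7.3 case pos [-34.5   0.6 199.8] togo [224.4  -0.3 -80.5] [ 0.002  0.001 -0.005] F [ 0.7 -0.3  0.7]
```

View pics/z2.png

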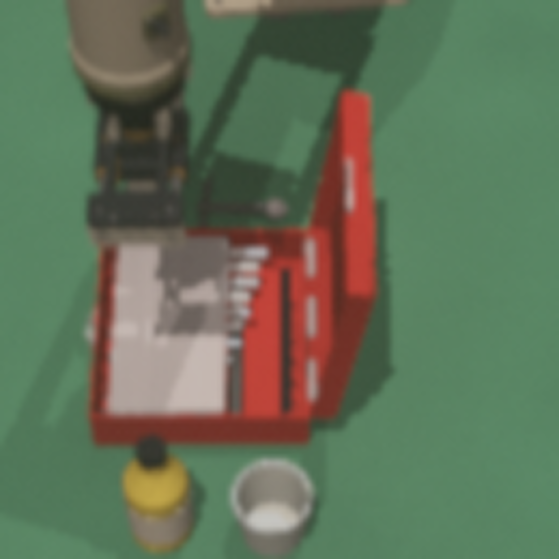

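The holder lies flat (pale panel at about 165,330 in the crop), the cover is still up, and nothing else has moved. Next I take the tool up and over behind the cover.

```bash
python3 steer.py '[{"dz":-0.25},{"dz":-0.6},{"dz":-0.85},{"dz":-0.95},{"dz":-0.95}]' | grep -E "pos|wrist"; python3 steer.py '[{"dx":0.3},{"dx":0.7},{"dx":1.1},{"dx":1.5},{"dx":1.9}]' | grep -E "pos|wrist";python3 steer.py '[{"dx":0.2},{"dx":0.35},{"dx":0.4},{"dx":0.4}]' | grep -E "pos|wrist"; python3 togo.py 190 0 215
```

```text
eef_pos: [513.7, -171.0, 293.0]
wrist_force: [-0.1, 0.2, -0.1]
eef_pos: [529.9, 20.1, 289.1]
wrist_force: [0.6, -0.6, 0.9]
eef_pos: [534.3, 58.3, 290.6]
wrist_force: [-0.3, 0.4, 0.4]
t 8.75 case pos [196.7   0.5 290.6] togo [-6.7  0.7 75.6] [-0.001  0.    -0.003] F [-0.3  0.4  0.4]
```

```bash
python3 steer.py '[{"dz":0.2},{"dz":0.45},{"dx":-0.05,"dz":0.65},{"dx":-0.1,"dz":0.74},{"dx":-0.14,"dz":0.76}]' | grep -E "pos|wrist"; python3 steer.py '[{"dx":-0.08},{"dx":-0.15},{"dx":-0.2},{"dx":-0.23},{"dx":-0.26}]' | grep -E "pos|wrist";  python3 togo.py 146 0 215;python3 steer.py '[{"dx":-0.02},{"dx":-0.04},{"dx":-0.06},{"dx":-0.08},{"dx":-0.1}]' | grep -E "pos|wrist"; python3 togo.py 146 0 215
```

```text
eef_pos: [532.5, 43.0, 214.3]
wrist_force: [-0.8, -0.9, 0.0]
eef_pos: [531.1, 18.2, 216.1]
wrist_force: [0.7, 0.2, -0.2]
t 9.75 case pos [1.565e+02 2.000e-01 2.161e+02] togo [-10.5   0.2   1.1] [ 0.001 -0.    -0.004] F [ 0.7  0.2 -0.2]
eef_pos: [530.2, 8.8, 216.0]
wrist_force: [0.0, 3.2, 3.8]
t 10.25 case pos [1.47e+02 2.00e-01 2.16e+02] togo [-1.   0.2  1. ] [ 0.001 -0.    -0.004] F [0.  3.2 3.8]
```

Scaled: -16 mm is -0.16, -8 mm is -0.08.

```bash
python3 steer.py '[{"dx":-0.08},{"dx":-0.16},{"dx":-0.25,"dz":-0.01},{"dx":-0.34,"dz":-0.01},{"dx":-0.43,"dz":-0.01}]' | grep -E "wrist"; python3 togo.py 95.7 0 217; python3 steer.py '[{"dx":-0.09},{"dx":-0.18},{"dx":-0.27,"dz":0.01},{"dx":-0.36,"dz":0.03},{"dx":-0.45,"dz":0.05}]' | grep -E "pos|wrist";python3 togo.py 31.3 0 201.7
```

```text
wrist_force: [0.8, 3.5, 2.9]
t 10.75 case pos [102.8   0.6 216.8] togo [-7.1  0.6 -0.2] [ 0.     0.    -0.004] F [0.8 3.5 2.9]
eef_pos: [521.4, -79.8, 211.2]
wrist_force: [2.3, 3.5, 0.1]
t 11.25 case pos [ 58.    1.1 211.2] togo [-26.7   1.2   9.5] [-0.001 -0.    -0.004] F [2.3 3.5 0.1]
```

```bash
python3 steer.py '[{"dx":-0.08,"dz":0.02},{"dx":-0.17,"dz":0.05},{"dx":-0.26,"dz":0.09},{"dx":-0.35,"dz":0.14},{"dx":-0.43,"dz":0.18}]' | grep -E "wrist"; python3 togo.py 2.5 0 184.9; python3 steer.py '[{"dx":-0.07,"dz":0.05},{"dx":-0.14,"dz":0.1},{"dx":-0.21,"dz":0.16},{"dx":-0.27,"dz":0.21},{"dx":-0.33,"dz":0.27}]' | grep -E "pos|wrist";python3 togo.py -22.2 0 162.7
```

```text
wrist_force: [-0.0, 2.0, 0.9]
t 11.75 case pos [ 14.9   1.1 193.2] togo [-12.4   1.2   8.3] [-0.     0.    -0.004] F [-0.   2.   0.9]
eef_pos: [514.5, -155.3, 166.3]
wrist_force: [-0.0, 1.1, 2.2]
t 12.25 case pos [-17.8   1.1 166.3] togo [-4.4  1.1  3.6] [ 0.     0.    -0.004] F [-0.   1.1  2.2]
```

Next: (-42,136), (-56,106), (-64,73.5).

Scaled: 30 mm is 0.3, -24 mm is -0.24.

```bash
python3 steer.py '[{"dx":-0.05,"dz":0.06},{"dx":-0.11,"dz":0.12},{"dx":-0.16,"dz":0.18},{"dx":-0.2,"dz":0.24},{"dx":-0.24,"dz":0.3}]' | grep -E "wrist"; python3 togo.py -42 0 136; python3 steer.py '[{"dx":-0.03,"dz":0.06},{"dx":-0.06,"dz":0.12},{"dx":-0.09,"dz":0.18},{"dx":-0.12,"dz":0.24},{"dx":-0.14,"dz":0.3}]' | grep -E "pos|wrist";python3 togo.py -56 0 105.8
```

```text
wrist_force: [1.3, 2.2, 0.4]
t 12.75 case pos [-41.4   1.2 136. ] togo [-0.6  1.2  0. ] [-0.    -0.    -0.004] F [1.3 2.2 0.4]
eef_pos: [510.9, -192.8, 106.1]
wrist_force: [-0.3, 0.0, 1.0]
t 13.25 case pos [-55.5   1.3 106.1] togo [-0.5  1.3  0.3] [-0.     0.    -0.004] F [-0.3  0.   1. ]
```

```bash
python3 steer.py '[{"dx":-0.01,"dz":0.04},{"dx":-0.03,"dz":0.08},{"dx":-0.04,"dz":0.12},{"dx":-0.05,"dz":0.16},{"dx":-0.06,"dz":0.2}]' | grep -E "wrist"; python3 togo.py -64 0 73.5; python3 steer.py '[{"dz":0.03},{"dx":-0.01,"dz":0.06},{"dx":-0.01,"dz":0.08},{"dx":-0.02,"dz":0.1},{"dx":-0.02,"dz":0.12}]' | grep -E "pos|wrist";python3 togo.py -64 0 73.5
```

```text
wrist_force: [0.2, -0.5, 1.6]
t 13.75 case pos [-61.3   1.3  86.4] togo [-2.7  1.3 12.9] [-0.     0.    -0.004] F [ 0.2 -0.5  1.6]
eef_pos: [510.3, -200.6, 74.6]
wrist_force: [-0.6, -1.6, 1.6]
t 14.25 case pos [-63.4   1.2  74.6] togo [-0.6  1.2  1.1] [ 0.     0.    -0.004] F [-0.6 -1.6  1.6]
```

```bash
for i in 1; do python3 steer.py '[{"dz":0.01},{"dz":0.02},{"dz":0.02}]' | grep -E "pos|wrist"; python3 steer.py '[{"dz":0.01},{"dz":0.01}]' | grep -E "pos|wrist"; done
```

```text
eef_pos: [510.3, -200.7, 73.7]
wrist_force: [-4.7, 0.5, 9.7]
eef_pos: [510.3, -200.7, 73.6]
wrist_force: [-9.0, 3.0, 17.9]
```

```bash
python3 steer.py '[{"dz":0.01},{"dz":0.01}]' | grep -E "pos|wrist"; python3 steer.py '[{"dz":-0.08},{"dz":-0.35},{"dz":-0.75},{"dz":-1.15},{"dz":-1.5}]' | grep -E "pos|wrist"; python3 steer.py '[{"dx":-0.45,"dz":-0.2},{"dx":-0.9,"dz":-0.2},{"dx":-1.35,"dz":-0.2},{"dx":-1.7,"dz":-0.2},{"dx":-1.9,"dz":-0.2}]' | grep -E "pos|wrist"; python3 - <<'E'
from rig import ctrl
import cv2,numpy as np
from geo import *
T=ctrl.get_image("top");S=ctrl.get_image("scene");p=np.load("case.npy")
a=T["img"];b=S["img"]
def draw(r,x0,y0,x1,y1,f):
    o=cv2.resize(r["img"][y0:y1,x0:x1,::-1],None,fx=f,fy=f,interpolation=cv2.INTER_CUBIC)
    q=[cover(0,l,y,23) for l,y in((0,-101),(192,-101),(192,101),(0,101))]
    q=(proj(r,world(p,q))-[x0,y0]+.5)*f
    for u in q: cv2.circle(o,tuple(int(v) for v in u),2,(255,255,0),-1)
    return o
o=np.hstack([draw(T,275,120,405,280,3),draw(S,245,135,375,295,3)])
cv2.imwrite("pics/z3.png",o)
E
```

```text
eef_pos: [510.3, -200.7, 73.6]
wrist_force: [-12.2, 4.5, 26.1]
eef_pos: [510.3, -200.5, 222.7]
wrist_force: [-0.5, -1.4, -0.3]
eef_pos: [491.4, -392.4, 240.2]
wrist_force: [0.7, 1.0, -0.1]
```

View pics/z3.png

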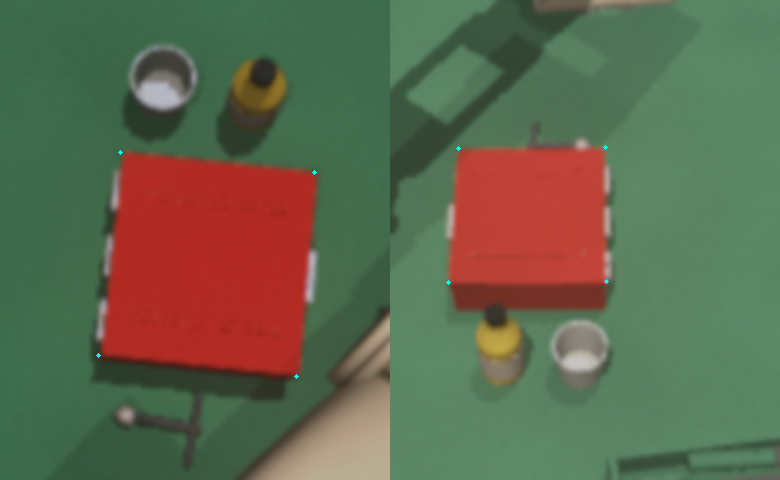

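The cover is shut: its corners match the predicted closed corners in both views. The bottle, tin and key are where they were, and the arm is clear.

```bash
python3 steer.py '[{},{},{}]' | grep wrist; python3 -c "
from rig import ctrl
print(ctrl.finish_job())"
```

```text
wrist_force: [0.8, 0.3, 0.5]
the job is handed in; nothing more can be done
None
```

The drill holder was pushed flat first, then the cover was swung over slowly and pressed shut (its top measured 73.6 mm against 73.5 nominal), nothing nearby appears to have moved, and I handed the job in at about 16 s with the arm clear.

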